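# Change over the tuning meter's battery packs

### The arm

A 6-joint arm with a two-finger parallel gripper is mounted at the origin on the work surface. World frame = base frame: x ahead of the robot, y to its left, z up, the work surface at z = 0. Lengths are in m, angles in rad, forces in N, time in s.
With the tool pointing down it reaches from about 0.375 to 0.9 m from the base axis. Payload 3.1 kg.
Tool frame: the origin (TCP) lies at the very end of the fingers, on their centre line; the grasp point (between the pads) lies 19 mm behind it (manip.hold_point_z is the distance from the TCP to the grasp point, in m); y points along the fingers, z is the direction in which the jaws open and shut, and the axes are right-handed (so a half turn about y gives the same grasp; the last joint's range is limited). The gripper opens to 85 mm and grips with 20 to 120 N. Pads are 22 mm wide; open, the fingers measure 114 mm over their backs; the gripper's body (76 mm by 85 mm) begins 54 mm behind the grasp point. The pads swing forward as they close: fully open they stand 13 mm farther back than shut.
Start: joints at [-1.339, 0.527, 1.433, -0, 1.181, -0.178], TCP at [0.249, -0.573, 0.231] pointing down, gripper open.
Joint ranges: [-3.08, 3.08], [-0.75, 2.2], [0.22, 2.44], [-1.43, 4.57], [0, 2.65], [-2.85, 2.85]. Speed limits (rad/s): [2.79, 2.79, 3.14, 3.14, 3.14, 3.14].

### API

Orientations are given as a unit quaternion [x, y, z, w].
In Python, from station import manip, eyes, workorder gives the robot as it stands. The module is installed in compiled form; this text tells all that it offers.
- The arm moves only by the shell command python3 -m jog 'ROWS' [OPENING] [FORCE]. ROWS is JSON, a list of rows, each a list of 2 entries, a list of its own where there are three numbers: the shift along the tool's x, y, z in cm, then the turn about the tool's y in rad. A call has 1 to 20 rows; each row is the pose to reach, as a shift and turn from the pose commanded when the call began, along the tool's axes at that moment; what a row does not reach only later rows make up. A row lasts 1/12 s, in which the tool goes at most 41.7 mm and 7.16 degrees, less where a joint would pass 70% of its speed; a pose out of reach is approached as far as the arm can. A call with a gripper value outside its range is refused whole. OPENING is the finger opening in cm, from 0 to 8.54, set as the call begins (- or left out, the last holds). The fingers move at their own pace and stop on an object; FORCE is the grip in N (left out, the last holds). Time passes only in rows, so rows that repeat a pose let the fingers close. It gives the time, the measured TCP pose, the force and the opening at its end, in the units of the state.
- manip.sense(): the state, without advancing time (a new reading comes with each control period).
- eyes.snapshot(name): name is "scene" or "top"; returns a dict with "frame" (384x512x3 uint8, red, green, blue), "vfov" (degrees; the focal length in pixels is half the picture's height over the tangent of half this angle, whatever the lens; pixels are square), "cx", "cy" (the principal point, pixels), "rvec" (rotation vector, rad) and "tvec" (3), from world to camera coordinates, as OpenCV has them. Camera axes: x right, y down, z forward; pixel columns grow to the right and rows downward; lengths in m; the calibration is good to about 2 mm. A picture is of the moment at which its call begins. There is no depth.
- workorder.sign_off(): hands the job in, once; it reports no verdict.
The state is a dict: "t": time; "q": joint angles; "qd": joint speeds; "tau": joint torques, N m; "tcp_pos": TCP position; "tool_rot": TCP orientation; "force": force on the tool from outside, world axes, zero at the start; "ft_torque": the same for the moment, N m; "finger_gap": opening from 0.0 (shut) to 1.0 (fully open).
Only numpy, scipy, OpenCV 4.12 (cv2) and the standard library are available. Lean on these libraries where they do the work, as an engineer would, in place of code of your own. Each camera call takes 0.05 s, during which the arm holds its last target. There are 200 camera calls.

### The job

The tuning meter's battery is flat: slide the charged pack (four green bars on top) onto the meter's battery shoe, contact end first, until the catch snaps up behind it, and only then switch the meter on by pressing the raised end of its red rocker. Also slide the flat pack (a single red bar) onto the free bay of the charger until it is caught in the same way. Leave the pack that is already charging, the ocarinas and the hand tools where they are.

Things in the scene. Friction and masses are not known exactly. Their poses are not given: they have to be found in the camera images.
- charged_pack_centre (a point): Slide-on battery pack, dark grey, 71 long (x) x 38 wide (y) x 60 high, 0.22 to 0.38 kg; the charged one, four green bars on top. Point: its centre, 30 mm above the underside. x runs along it to the contact end, z up. The sides are plain above 11 mm: grip across the 38 mm width, fingers above the lowest 10 mm, where rails come. Starts upright on the bench, contact end roughly away from the robot (within 0.5 rad).
- charged_pack_nose (a point): Middle of the charged pack's contact end face (copper contacts; a white chevron on top points to it): 35.5 mm along x from the pack's centre, same height. The pack's foot, alike on both packs: a flange 38 wide and 4 thick at the bottom, above it a groove 4 mm deep, from 4 to 11 mm up, along the full length of both long sides.
- flat_pack_centre (a point): Slide-on battery pack, dark grey, 71 long (x) x 38 wide (y) x 60 high, 0.22 to 0.38 kg; the flat one, one red and three dark bars on top. Point: its centre, 30 mm above the underside. x runs along it to the contact end, z up. The sides are plain above 11 mm: grip across the 38 mm width, fingers above the lowest 10 mm, where rails come. Starts upright on the bench, contact end roughly away from the robot (within 0.5 rad).
- flat_pack_nose (a point): Middle of the flat pack's contact end face (copper contacts; a white chevron on top points to it): 35.5 mm along x from the pack's centre, same height. The pack's foot, alike on both packs: a flange 38 wide and 4 thick at the bottom, above it a groove 4 mm deep, from 4 to 11 mm up, along the full length of both long sides.
- tuner: Bench tuning meter, black case 230 wide (y) x 150 deep (x) x 40 high, fixed, left or right of the middle. Origin: middle of its underside; x to its back, y to its left. Dial on a sloping face up to 77 mm high (y -113 to +9, x -45 to +70 mm). The shoe is on the left part, 68 mm clear of that face; two knobs 8 mm high (y -30 and 0) and the rocker stand along the front edge.
- tuner_shoe (a point): Battery shoe on top of the tuning meter. Point: on its flat deck, 40 mm above the bench, under the middle of a pack that is fully home (pack centre 30 mm above it, axes parallel). x is the direction of sliding on (away from the robot, within 0.25 rad), z up. An end stop stands at x = +36 mm. The meter's sloping face stands 68 mm to the -y side.
- tuner_mouth (a point): Mouth of that shoe's two rails, on the deck, 24 mm in front of the shoe point; rails run on to the stop. Cheeks 9 mm high, 40.4 apart; lips 5.5 to 9 mm up, 32.4 apart, run in the pack's grooves: 1 to 1.5 mm play. Cheeks are flared 5 mm a side for 14 mm before it. A pack enters only here, slid flat on the deck, which goes on level 75 mm before the mouth, free but for the catch.
- tuner_catch (a joint): Spring catch of the shoe, an orange tongue 14 mm wide, 37 mm (locking face) to 50 mm (foot of ramp) in front of the shoe point. m: 0 = up, 4 mm proud of the deck; 0.0055 = fully down. A pack pushed over the ramp (5 to 10 N) presses it down; as it meets the stop it snaps up behind it to 0 and holds it, with 1 to 2 mm play. Nothing else need press it.
- power_switch (a joint): Red rocker power switch, 36 long (x) x 20 wide, on the meter's top at its front right corner: pivot 53 mm in front of the meter's origin, 80 mm to its right, 47 mm above the bench. rad: 0 = off, front half stands up; 0.40 = on, front half lies level. Pressing the front end straight down (2 to 5 N) turns it on; it stays where it is left.
- switch_end (a point): Point on top of the front, raised end of the rocker, about 16 mm in front of its pivot: 53 mm above the bench when off, 47 mm when on. Press here, straight down, with shut fingers.
- charger: Two-bay charger, dark grey case 160 wide (y) x 150 deep (x) x 34 high, fixed, on the other side of the middle from the meter. Origin: middle of its underside; x to its back, y to its left. Two shoes side by side on top at y = +41 and -41 mm: the left (+y) one is free, the right one holds the pack that is charging.
- charger_shoe (a point): Battery shoe of the charger's free bay. Point: on its flat deck, 34 mm above the bench, under the middle of a pack that is fully home (pack centre 30 mm above it, axes parallel). x is the direction of sliding on (away from the robot, within 0.25 rad), z up. An end stop stands at x = +36 mm. The pack in the other bay stands 63 mm to the -y side.
- charger_mouth (a point): Mouth of that shoe's two rails, on the deck, 24 mm in front of the shoe point; rails run on to the stop. Cheeks 9 mm high, 40.4 apart; lips 5.5 to 9 mm up, 32.4 apart, run in the pack's grooves: 1 to 1.5 mm play. Cheeks are flared 5 mm a side for 14 mm before it. A pack enters only here, slid flat on the deck, which goes on level 75 mm before the mouth, free but for the catch.
- charger_catch (a joint): Spring catch of the shoe, an orange tongue 14 mm wide, 37 mm (locking face) to 50 mm (foot of ramp) in front of the shoe point. m: 0 = up, 4 mm proud of the deck; 0.0055 = fully down. A pack pushed over the ramp (5 to 10 N) presses it down; as it meets the stop it snaps up behind it to 0 and holds it, with 1 to 2 mm play. Nothing else need press it.
- third_pack_centre (a point): Centre of a third pack of the same make (two amber bars), locked on the charger's other bay, charging; to be left alone.
- ocarina_a_centre (a point): Clay ocarina, grey, 109 long, 44 thick, lying loose on the bench; a bystander, fragile. The point is at its middle, 22 mm up. It lies between the robot and the packs.
- ocarina_b_centre (a point): Clay ocarina, grey, 109 long, 44 thick, lying loose on the bench; a bystander, fragile. The point is at its middle, 22 mm up. It lies in front of the far tray, to the right.
- ocarina_c_centre (a point): Clay ocarina, grey, 109 long, 44 thick, lying loose on the bench; a bystander, fragile. The point is at its middle, 22 mm up. It lies in front of the far tray, to the left.
- awl_grip (a point): Wooden-handled awl, about 165 long, 22 thick, lying loose near the robot; a bystander. The point is on its handle.
- knife_grip (a point): Wooden-handled modelling knife, about 165 long, 22 thick, lying loose near the robot; a bystander. The point is on its handle.
There are look-alikes about, which are no part of the job. What is shaped like the part that bears flat_pack_centre but blue or turquoise is not meant. Leave any purple look-alike of the part that bears charged_pack_centre alone.

How it is judged:
By the outcome, as a careful person would: the job done as asked, in the order asked, and still so for the second after the job is handed in, with the robot touching nothing.
It also fails if it takes over 72 s, if anything falls off the work surface, if the arm or the gripper's body presses on something with over 40 N, if the wrist force passes 120 N, or if a joint passes its speed limit or range.

## Working session

There is one attempt and no reset: what is moved stays moved. The work goes in short steps, Python scripts to look and compute and a shell command to move; the robot and the scene stay as the last step left them, time stands still between calls to the robot, and variables do not carry over. Pictures are saved under pics/ and viewed, about 8 in all and at most 12, crops included, and the job is handed in when it is done.

```bash
mkdir -p pics; cat > h.py <<'E'
import numpy as np, cv2
from station import manip, eyes
from scipy.spatial.transform import Rotation as R
def snap(n):
    s=eyes.snapshot(n); f=s["frame"]; h=f.shape[0]
    F=h/2/np.tan(np.radians(s["vfov"])/2)
    K=np.array([[F,0,s["cx"]],[0,F,s["cy"]],[0,0,1]])
    return f,K,cv2.Rodrigues(np.array(s["rvec"],float))[0],np.array(s["tvec"],float).reshape(3)
def ray(K,Rm,t,u,v,z):
    c=-Rm.T@t; d=Rm.T@np.linalg.inv(K)@np.array([u,v,1.]); return c+d*(z-c[2])/d[2]
def proj(K,Rm,t,P):
    p=K@(Rm@np.array(P,float)+t); return p[:2]/p[2]
def save(n,f,s=1.5): cv2.imwrite('pics/'+n,cv2.resize(f[:,:,::-1],None,fx=s,fy=s,interpolation=cv2.INTER_CUBIC))
E
python3 - <<'E'
from h import *
for n in("scene","top"):
    f,K,Rm,t=snap(n); save(n+'0.png',f); np.savez(n+'0.npz',f=f,K=K,R=Rm,t=t); print(n,K[0,0],-Rm.T@t)
s=manip.sense();print(s, R.from_quat(s["tool_rot"]).as_matrix().round(3),manip.hold_point_z)
E
```

```text
scene 423.26615189229017 [ 1.22621699 -0.4305361   0.99098917]
top 484.373717972306 [ 0.44394329 -0.02775748  1.44292347]
{'t': 0.1, 'q': array([-1.33950589e+00,  5.28388529e-01,  1.43377441e+00,  4.25974056e-05,
        1.18137282e+00, -1.78478436e-01]), 'qd': array([ 0.00051455, -0.0028161 , -0.00452036, -0.00070615, -0.0007934 ,
       -0.00126397]), 'tau': array([-9.71485715e-04, -4.43305600e+01, -1.78586394e+01, -2.84662856e-04,
        3.89309804e-03, -2.31534003e-06]), 'tcp_pos': array([ 0.24890108, -0.57260976,  0.23042196]), 'tool_rot': array([-0.14386225,  0.69300525, -0.69163101,  0.14385382]), 'force': array([-0.19565011, -0.01933441, -0.46757173]), 'ft_torque': array([-0.01015833, -0.02038782, -0.00798004]), 'finger_gap': 0.9975245800600671} [[-0.917 -0.     0.398]
 [-0.398  0.002 -0.917]
 [-0.    -1.    -0.002]] 0.0187
```

View pics/scene0.png

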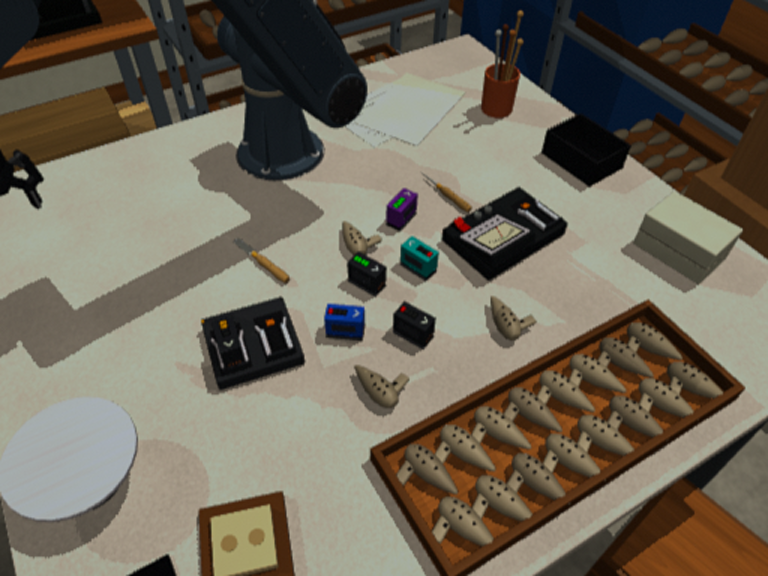

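View pics/top0.png

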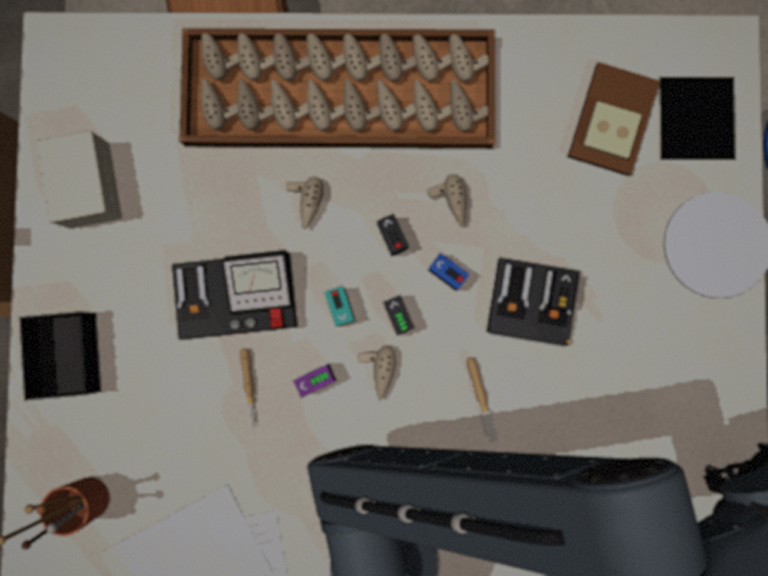

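```bash
python3 - <<'E'
import numpy as np,cv2
f=np.load('top0.npz')['f'][:,:,::-1]
a=cv2.resize(f[125:245,190:325],(800,711),interpolation=cv2.INTER_CUBIC)[:600]
a=cv2.resize(f[135:235,195:320],(700,560),interpolation=cv2.INTER_CUBIC); cv2.imwrite('pics/c1.png',cv2.convertScaleAbs(a,alpha=1.8,beta=10))
b=cv2.resize(f[165:230,112:202],(395,286),interpolation=cv2.INTER_CUBIC); c=cv2.resize(f[168:233,318:393],(330,286),interpolation=cv2.INTER_CUBIC)
cv2.imwrite('pics/c2.png',cv2.convertScaleAbs(np.hstack([b,c]),alpha=1.8,beta=10))
E
```

```text
(no output)
```

View pics/c1.png

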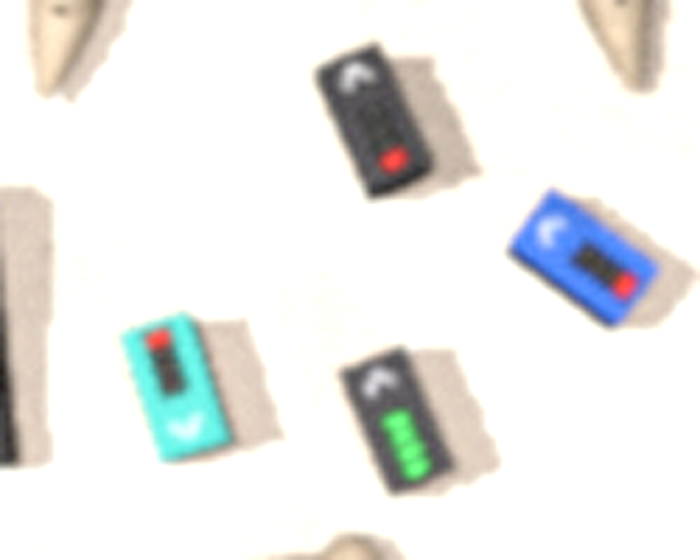

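View pics/c2.png

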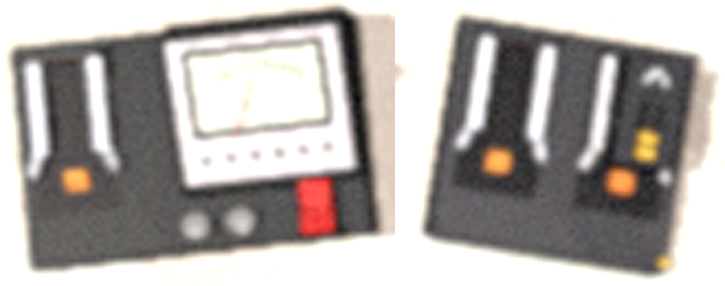

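```bash
cat > m.py <<'E'
from h import *
d=np.load('top0.npz'); f,K,Rm,t=[d[k] for k in 'fKRt']
hsv=cv2.cvtColor(f,cv2.COLOR_RGB2HSV); H,S,V=[hsv[:,:,i].astype(int) for i in range(3)]
def box(m,u0,u1,v0,v1):
    r=np.zeros(m.shape,np.uint8); r[v0:v1,u0:u1]=m[v0:v1,u0:u1]; return r
def cen(m,z):
    v,u=np.nonzero(m); return ray(K,Rm,t,u.mean(),v.mean(),z)[:2],len(u)
green=(S>120)&(V>70)&(H>40)&(H<80); red=(S>120)&(V>70)&((H<6)|(H>174)); orange=(S>120)&(V>90)&(H>6)&(H<20)
dark=(V<75)|green|red
for n,b,col in(("charged",(252,280,194,226),green),("flat",(248,275,141,172),red)):
    m=box(dark,*b); c,k=cen(m,.03); rc=cv2.minAreaRect(cv2.findNonZero(m))
    ch=box((V>85)&(S<50)&(cv2.erode(cv2.morphologyEx(m,cv2.MORPH_CLOSE,np.ones((7,7))),np.ones((3,3)))>0),*b)
    a,_=cen(ch,.06); e,kk=cen(box(col,*b),.06); w=a-e
    print(n,c.round(4),k,rc,'chev',a.round(4),ch.sum()//1,'bars',e.round(4),kk,'yaw',np.arctan2(w[1],w[0]).round(3))
for n,b,z in(("tuner",(112,146,172,212),.04),("charger",(325,352,168,210),.034)):
    o,_=cen(box(orange,*b),z+.003)
    w=box((V>95)&(S<60),*b) if n=="tuner" else box((V>95)&(S<60),*b)
    N,L,st,ce=cv2.connectedComponentsWithStats(w)
    print(n,'catch',o.round(4))
    for i in range(1,N):
        if st[i,4]<15: continue
        v,u=np.nonzero(L==i); P=np.array([ray(K,Rm,t,x,y,z+.009)[:2] for x,y in zip(u,v)])
        l=cv2.fitLine(P.astype(np.float32),cv2.DIST_HUBER,0,.001,.001).ravel(); l*=np.sign(l[0]) if 1 else 1
        print(' ',st[i],P.mean(0).round(4),'x',P[:,0].min().round(3),P[:,0].max().round(3),'yaw',np.arctan(l[1]/l[0]).round(3))
b=(180,192,200,222); print('rocker',cen(box(red,*b),.048))
for n,b in(("tuner",(105,205,160,230)),("charger",(318,393,165,235))):
    m=box(V<75,*b); print(n,cv2.minAreaRect(cv2.findNonZero(m)),cen(m,.02))
E
python3 m.py
```

```text
charged [ 0.4801 -0.0287] 247 ((265.53094482421875, 209.81959533691406), (23.251428604125977, 11.879549980163574), 66.03751373291016) chev [ 0.5013 -0.017 ] 16 bars [ 0.4693 -0.0328] 56 yaw 0.458
flat [ 0.6372 -0.0156] 301 ((261.87115478515625, 156.33506774902344), (25.48518943786621, 12.894895553588867), 66.03750610351562) chev [ 0.6591 -0.0039] 13 bars [ 0.6153 -0.0252] 18 yaw 0.453
tuner catch [0.4903 0.3688]
  [112 172  34  40 244] [0.5419 0.4006] x 0.474 0.587 yaw -0.162
  [118 179   5  26  93] [0.5311 0.3944] x 0.494 0.566 yaw 0.066
  [131 178   8  25  93] [0.5363 0.3531] x 0.5 0.57 yaw 0.167
charger catch [ 0.5004 -0.2458]
  [325 168  27  42 290] [ 0.574  -0.2211] x 0.486 0.605 yaw -0.369
  [332 176   9  25  89] [ 0.5475 -0.2326] x 0.512 0.582 yaw -0.204
  [348 179   4  25  63] [ 0.5339 -0.2715] x 0.504 0.573 yaw -0.011
rocker (array([0.47433353, 0.20869276]), 108)
tuner ((155.9151611328125, 196.0902557373047), (51.37632369995117, 79.4022216796875), 83.82982635498047) (array([0.50621829, 0.31455022]), 2218)
charger ((355.270263671875, 200.8783721923828), (55.07365036010742, 50.30608367919922), 9.462322235107422) (array([ 0.50667786, -0.29126493]), 2280)
```

```bash
sed -i 's/325,352,168,210/326,357,173,210/' m.py; cat >> m.py <<'E'
print('---scene')
d=np.load('scene0.npz'); f2,K2,R2,t2=[d[k] for k in 'fKRt']
hsv=cv2.cvtColor(f2,cv2.COLOR_RGB2HSV); o2=((hsv[:,:,1]>140)&(hsv[:,:,2]>110)&(hsv[:,:,0]>5)&(hsv[:,:,0]<20)).astype(np.uint8)
for n,b,z in(("tuner",(340,362,128,145),.043),("charger",(172,190,205,222),.037)):
    m=box(o2,*b); v,u=np.nonzero(m); print(n,len(u),ray(K2,R2,t2,u.mean(),v.mean(),z).round(4))
r2=((hsv[:,:,1]>140)&(hsv[:,:,2]>110)&((hsv[:,:,0]<5)|(hsv[:,:,0]>174))).astype(np.uint8)
m=box(r2,298,318,138,156);v,u=np.nonzero(m);print('rocker',ray(K2,R2,t2,u.mean(),v.mean(),.048))
E
cat > go.py <<'E'
import sys
from h import *
x,y,z,yaw=map(float,sys.argv[1:5])   # target tcp, pack yaw
s=manip.sense(); M=R.from_quat(s["tool_rot"]).as_matrix()
d=M.T@(np.array([x,y,z])-s["tcp_pos"])*100
tz=np.arctan2(M[1,2],M[0,2]); a=(yaw+np.pi/2-tz+np.pi/2)%np.pi-np.pi/2
print('shift',d.round(2),'turn',round(-a,3),'pos',s["tcp_pos"].round(4),'tilt',M[:,1].round(4),'F',s["force"].round(1),'gap',round(s["finger_gap"]*8.54,2),'q6',s["q"][5].round(2),'t',s["t"])
E
python3 m.py; python3 go.py .48 -.0287 .15 .456
```

```text
charged [ 0.4801 -0.0287] 247 ((265.53094482421875, 209.81959533691406), (23.251428604125977, 11.879549980163574), 66.03751373291016) chev [ 0.5013 -0.017 ] 16 bars [ 0.4693 -0.0328] 56 yaw 0.458
flat [ 0.6372 -0.0156] 301 ((261.87115478515625, 156.33506774902344), (25.48518943786621, 12.894895553588867), 66.03750610351562) chev [ 0.6591 -0.0039] 13 bars [ 0.6153 -0.0252] 18 yaw 0.453
tuner catch [0.4903 0.3688]
  [112 172  34  40 244] [0.5419 0.4006] x 0.474 0.587 yaw -0.162
  [118 179   5  26  93] [0.5311 0.3944] x 0.494 0.566 yaw 0.066
  [131 178   8  25  93] [0.5363 0.3531] x 0.5 0.57 yaw 0.167
charger catch [ 0.5004 -0.2458]
  [326 173   6  34 114] [ 0.5558 -0.2066] x 0.494 0.59 yaw -0.082
  [344 173  13   2  19] [ 0.5897 -0.2745] x 0.588 0.591 yaw 1.528
  [332 176   9  25  89] [ 0.5475 -0.2326] x 0.512 0.582 yaw -0.204
  [348 178   6  26  87] [ 0.5403 -0.2733] x 0.504 0.576 yaw -0.093
rocker (array([0.47433353, 0.20869276]), 108)
tuner ((155.9151611328125, 196.0902557373047), (51.37632369995117, 79.4022216796875), 83.82982635498047) (array([0.50621829, 0.31455022]), 2218)
charger ((355.270263671875, 200.8783721923828), (55.07365036010742, 50.30608367919922), 9.462322235107422) (array([ 0.50667786, -0.29126493]), 2280)
---scene
tuner 8 [0.4936 0.3712 0.043 ]
charger 15 [ 0.503  -0.2438  0.037 ]
rocker [0.4746628  0.21064284 0.048     ]
shift [-42.86   8.14 -40.67] turn -0.046 pos [ 0.2489 -0.5726  0.2304] tilt [-4.0e-04  1.9e-03 -1.0e+00] F [-0.2 -0.  -0.5] gap 8.52 q6 -0.18 t 0.1
```

```bash
python3 -m jog '[[[-42.9,8.1,-40.7],-0.046],[[-42.9,8.1,-40.7],-0.046],[[-42.9,8.1,-40.7],-0.046],[[-42.9,8.1,-40.7],-0.046],[[-42.9,8.1,-40.7],-0.046],[[-42.9,8.1,-40.7],-0.046],[[-42.9,8.1,-40.7],-0.046],[[-42.9,8.1,-40.7],-0.046],[[-42.9,8.1,-40.7],-0.046],[[-42.9,8.1,-40.7],-0.046],[[-42.9,8.1,-40.7],-0.046],[[-42.9,8.1,-40.7],-0.046],[[-42.9,8.1,-40.7],-0.046],[[-42.9,8.1,-40.7],-0.046],[[-42.9,8.1,-40.7],-0.046],[[-42.9,8.1,-40.7],-0.046],[[-42.9,8.1,-40.7],-0.046],[[-42.9,8.1,-40.7],-0.046],[[-42.9,8.1,-40.7],-0.046],[[-42.9,8.1,-40.7],-0.046]]' 6.5 40; python3 go.py .48 -.0287 .018 .456
```

```text
t: 1.77
tcp_pos: [0.4801, -0.0303, 0.1505]
tool_rot: [0.159, -0.689, 0.689, -0.159]
force: [0.1, -0.0, -0.0]
finger_gap: 0.763
shift [-0.06 13.25 -0.15] turn -0.002 pos [ 0.4801 -0.0303  0.1505] tilt [ 1.e-04 -2.e-04 -1.e+00] F [ 0.1 -0.  -0. ] gap 6.52 q6 0.82 t 1.7667
```

```bash
python3 -m jog '[[[0,3,0],0],[[0,6,0],0],[[0,9,0],0],[[0,12,0],0],[[0,13.2,0],0],[[0,13.2,0],0],[[0,13.2,0],0]]'; python3 -m jog '[[[0,0,0],0],[[0,0,0],0],[[0,0,0],0],[[0,0,0],0],[[0,0,0],0],[[0,0,0],0],[[0,0,0],0],[[0,0,0],0]]' 2.5 40;  python3 go.py .4 .36 .08 .113
```

```text
t: 2.35
tcp_pos: [0.48, -0.0298, 0.0179]
tool_rot: [-0.16, 0.689, -0.689, 0.159]
force: [0.7, 0.1, 0.0]
finger_gap: 0.763
t: 3.02
tcp_pos: [0.4809, -0.0293, 0.0197]
tool_rot: [0.159, -0.688, 0.689, -0.16]
force: [-0.4, -1.1, 6.6]
finger_gap: 0.438
shift [ -9.88  -6.08 -38.51] turn 0.343 pos [ 0.4809 -0.0293  0.0197] tilt [ 2.1e-03 -8.0e-04 -1.0e+00] F [-0.4 -1.1  6.6] gap 3.74 q6 0.82 t 3.0167
```

```bash
python3 -m jog '[[[0,-3,0],0],[[0,-6,0],0],[[0,-9,0],0],[[0,-12,0],0],[[0,-12,0],0]]'; python3 go.py .448 .3641 .14 .113
```

```text
t: 3.43
tcp_pos: [0.4837, -0.0297, 0.1434]
tool_rot: [0.156, -0.687, 0.691, -0.164]
force: [2.0, -1.4, -2.5]
finger_gap: 0.442
shift [-14.15   0.17 -36.93] turn 0.343 pos [ 0.4837 -0.0297  0.1434] tilt [ 0.0111 -0.0033 -0.9999] F [ 2.  -1.4 -2.5] gap 3.78 q6 0.82 t 3.4333
```

```bash
python3 -m jog '[[[-14.1,0,-36.9],0.343],[[-14.1,0,-36.9],0.343],[[-14.1,0,-36.9],0.343],[[-14.1,0,-36.9],0.343],[[-14.1,0,-36.9],0.343],[[-14.1,0,-36.9],0.343],[[-14.1,0,-36.9],0.343],[[-14.1,0,-36.9],0.343],[[-14.1,0,-36.9],0.343],[[-14.1,0,-36.9],0.343],[[-14.1,0,-36.9],0.343],[[-14.1,0,-36.9],0.343],[[-14.1,0,-36.9],0.343],[[-14.1,0,-36.9],0.343],[[-14.1,0,-36.9],0.343],[[-14.1,0,-36.9],0.343]]'; python3 go.py .448 .3641 .075 .113; python3 - <<'E'
from h import *
f,K,Rm,t=snap('top'); np.savez('t1.npz',f=f); f2,*_=snap('scene')
a=cv2.resize(f[165:240,105:205],(800,600),interpolation=cv2.INTER_CUBIC)
b=cv2.resize(f2[90:170,290:390],(800,640),interpolation=cv2.INTER_CUBIC)
cv2.imwrite('pics/d1.png',cv2.resize(cv2.convertScaleAbs(np.hstack([a,b[:600]])[:,:,::-1],alpha=1.7,beta=10),(800,300)))
E
```

```text
t: 4.77
tcp_pos: [0.4448, 0.3631, 0.1382]
tool_rot: [0.039, -0.706, 0.706, -0.039]
force: [0.6, -0.9, -3.3]
finger_gap: 0.439
shift [-0.33  6.32 -0.07] turn -0.002 pos [0.4448 0.3631 0.1382] tilt [-5.e-04 -4.e-04 -1.e+00] F [ 0.6 -0.9 -3.3] gap 3.75 q6 1.95 t 4.7667
```

View pics/d1.png

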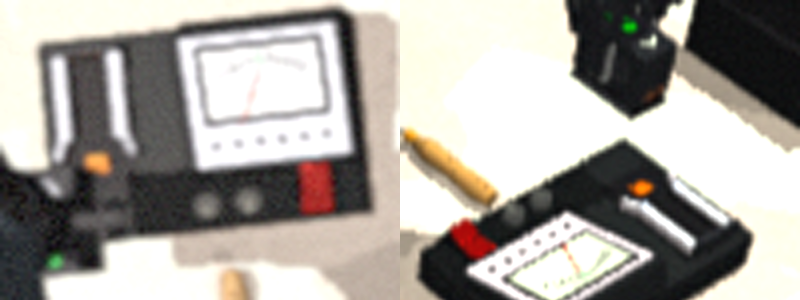

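```bash
python3 -m jog '[[[-0.3,3,0],0],[[-0.3,6,0],0],[[-0.3,7.3,0],0],[[-0.3,7.5,0],0],[[-0.3,7.6,0],0],[[-0.3,7.7,0],0],[[-0.3,7.8,0],0],[[-0.3,7.8,0],0]]'; python3 go.py .448 .3641 .06 .113
```

```text
t: 5.53
tcp_pos: [0.4483, 0.3651, 0.0615]
tool_rot: [-0.039, 0.706, -0.706, 0.041]
force: [0.5, 0.0, -2.6]
finger_gap: 0.445
shift [0.05 0.15 0.1 ] turn -0.0 pos [0.4483 0.3651 0.0615] tilt [ 0.0022  0.0012 -1.    ] F [ 0.5  0.  -2.6] gap 3.8 q6 1.95 t 5.5333
```

```bash
python3 -m jog '[[[0,0.1,0.05],0],[[0,0.2,0.1],0],[[0,0.2,0.1],0],[[0,0.2,0.1],0]]'; python3 go.py .448 .3641 .06 .113
```

```text
t: 5.87
tcp_pos: [0.4483, 0.3645, 0.0597]
tool_rot: [-0.039, 0.706, -0.705, 0.041]
force: [-1.0, 0.9, 5.7]
finger_gap: 0.438
shift [ 0.03 -0.03  0.03] turn -0.0 pos [0.4483 0.3645 0.0597] tilt [ 0.0021  0.0016 -1.    ] F [-1.   0.9  5.7] gap 3.74 q6 1.95 t 5.8667
```

```bash
python3 -m jog '[[[-0.5,0,0],0],[[-1,0,0],0],[[-1.5,0,0],0],[[-2,0,0],0],[[-2.4,0,0],0],[[-2.8,0,0],0],[[-3.2,0,0],0],[[-3.6,0,0],0],[[-4,0,0],0],[[-4.4,0,0],0],[[-4.8,0,0],0],[[-4.8,0,0],0]]'; python3 go.py .5335 .3738 .06 .113
```

```text
t: 6.87
tcp_pos: [0.4935, 0.37, 0.0598]
tool_rot: [-0.041, 0.706, -0.706, 0.039]
force: [-6.6, 2.6, 9.6]
finger_gap: 0.437
shift [-4.02 -0.03  0.07] turn -0.0 pos [0.4935 0.37   0.0598] tilt [-2.8e-03  8.0e-04 -1.0e+00] F [-6.6  2.6  9.6] gap 3.73 q6 1.92 t 6.8667
```

```bash
python3 -m jog '[[[-0.4,0,0],0],[[-0.8,0,0],0],[[-1.2,0,0],0],[[-1.6,0,0],0],[[-2,0,0],0],[[-2.4,0,0],0],[[-2.8,0,0],0],[[-3.2,0,0],0],[[-3.6,0,0],0],[[-3.8,0,0],0],[[-3.8,0,0],0]]'; python3 go.py .5335 .3738 .06 .113
```

```text
t: 7.78
tcp_pos: [0.5311, 0.3744, 0.0598]
tool_rot: [-0.041, 0.706, -0.706, 0.039]
force: [-6.8, 1.3, 7.8]
finger_gap: 0.442
shift [-0.23 -0.02  0.09] turn -0.0 pos [0.5311 0.3744 0.0598] tilt [-0.0031  0.001  -1.    ] F [-6.8  1.3  7.8] gap 3.77 q6 1.9 t 7.7833
```

```bash
python3 -m jog '[[[-0.2,0,0],0],[[-0.4,0,0],0],[[-0.6,0,0],0],[[-0.8,0,0],0],[[-0.8,0,0],0]]'; python3 go.py .5335 .3738 .06 .113
```

```text
t: 8.2
tcp_pos: [0.5316, 0.3744, 0.0603]
tool_rot: [0.047, -0.705, 0.707, -0.034]
force: [-20.6, 0.6, 22.0]
finger_gap: 0.442
shift [-0.18  0.03  0.08] turn 0.001 pos [0.5316 0.3744 0.0603] tilt [-0.0181 -0.0029 -0.9998] F [-20.6   0.6  22. ] gap 3.77 q6 1.89 t 8.2
```

```bash
python3 -m jog '[[[0.4,0,0],0],[[0.8,0,0],0],[[1,0,0],0],[[1.2,0,0],0],[[1.2,0,0],0]]'; python3 go.py .5335 .3738 .06 .113; python3 - <<'E'
from h import *
f,K,Rm,t=snap('top'); f2,*_=snap('scene')
a=cv2.resize(f[165:240,105:205],(800,600),interpolation=cv2.INTER_CUBIC)
b=cv2.resize(f2[90:165,290:390],(800,600),interpolation=cv2.INTER_CUBIC)
cv2.imwrite('pics/d2.png',cv2.resize(cv2.convertScaleAbs(np.hstack([a,b])[:,:,::-1],alpha=1.7,beta=10),(800,300)))
E
```

```text
t: 8.62
tcp_pos: [0.5312, 0.3744, 0.0599]
tool_rot: [-0.038, 0.707, -0.705, 0.042]
force: [-0.2, 4.1, 7.3]
finger_gap: 0.439
shift [-0.22 -0.01  0.08] turn -0.0 pos [0.5312 0.3744 0.0599] tilt [ 0.005   0.0031 -1.    ] F [-0.2  4.1  7.3] gap 3.75 q6 1.9 t 8.6167
```

View pics/d2.png

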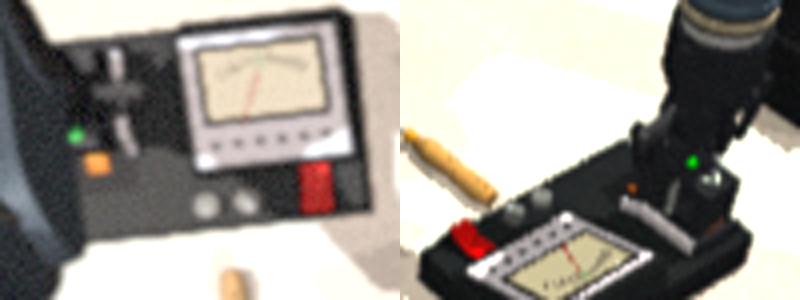

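```bash
python3 -m jog '[[[0.2,-0.1,0],0],[[0.4,-0.2,0],0],[[0.6,-0.2,0],0],[[0.8,-0.2,0],0],[[0.8,-0.2,0],0]]'; python3 go.py .5335 .3738 .06 .113
```

```text
t: 9.13
tcp_pos: [0.5286, 0.3741, 0.0606]
tool_rot: [-0.034, 0.708, -0.704, 0.045]
force: [10.9, 5.1, -7.2]
finger_gap: 0.438
shift [-0.48  0.07  0.08] turn -0.001 pos [0.5286 0.3741 0.0606] tilt [ 0.0155  0.006  -0.9999] F [10.9  5.1 -7.2] gap 3.74 q6 1.9 t 9.1333
```

```bash
python3 -m jog '[[[-0.6,0,0],0],[[-1.0,0,0],0],[[-1.0,0,0],0],[[-0.8,0,0],0]]';  python3 -m jog '[[[0,0,0],0],[[0,0,0],0],[[0,0,0],0],[[0,0,0],0],[[0,0,0],0],[[0,0,0],0]]' 6.0; python3 -m jog '[[[0,-3,0],0],[[0,-6,0],0],[[0,-9,0],0],[[0,-12,0],0],[[0,-12,0],0],[[0,-12,0],0]]'; python3 go.py .445 .2055 .12 .113
python3 - <<'E'
from h import *
f,K,Rm,t=snap('top'); f2,*_=snap('scene')
a=cv2.resize(f[165:240,105:205],(800,600),interpolation=cv2.INTER_CUBIC)
b=cv2.resize(f2[90:165,290:390],(800,600),interpolation=cv2.INTER_CUBIC)
cv2.imwrite('pics/d3.png',cv2.resize(cv2.convertScaleAbs(np.hstack([a,b])[:,:,::-1],alpha=1.7,beta=10),(800,300)))
E
```

```text
t: 9.47
tcp_pos: [0.53, 0.3742, 0.0599]
tool_rot: [-0.039, 0.707, -0.705, 0.04]
force: [3.2, 4.8, -1.0]
finger_gap: 0.439
t: 9.97
tcp_pos: [0.5292, 0.3726, 0.0602]
tool_rot: [0.04, -0.706, 0.706, -0.04]
force: [0.4, -0.6, -0.7]
finger_gap: 0.701
t: 10.47
tcp_pos: [0.5304, 0.3735, 0.1829]
tool_rot: [-0.038, 0.707, -0.705, 0.042]
force: [-0.4, 0.4, -0.3]
finger_gap: 0.703
shift [10.41  6.21 15.74] turn -0.0 pos [0.5304 0.3735 0.1829] tilt [ 0.0048  0.0021 -1.    ] F [-0.4  0.4 -0.3] gap 6.01 q6 1.9 t 10.4667
```

View pics/d3.png

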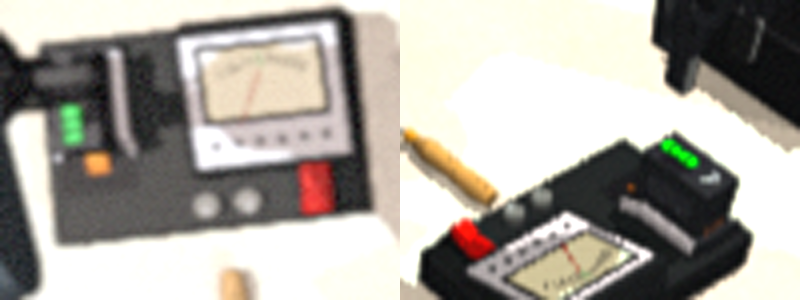

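```bash
python3 go.py .4576 .2076 .10 .113; python3 go.py .4576 .2076 .183 .113
```

```text
shift [ 8.88  7.99 15.59] turn -0.0 pos [0.5284 0.3725 0.1796] tilt [-1.5e-03 -8.0e-04 -1.0e+00] F [-0.2  0.3 -0.1] gap 6.02 q6 1.9 t 10.5667
shift [ 8.89 -0.31 15.59] turn -0.0 pos [0.5284 0.3725 0.1796] tilt [-1.5e-03 -8.0e-04 -1.0e+00] F [-0.2  0.3 -0.1] gap 6.02 q6 1.9 t 10.5667
```

```bash
python3 -m jog '[[[8.9,0,15.6],0],[[8.9,0,15.6],0],[[8.9,0,15.6],0],[[8.9,0,15.6],0],[[8.9,0,15.6],0],[[8.9,2,15.6],0],[[8.9,5,15.6],0],[[8.9,8,15.6],0],[[8.9,10,15.6],0],[[8.9,11,15.6],0],[[8.9,11,15.6],0],[[8.9,11,15.6],0]]' 0; python3 go.py .4576 .2076 .053 .113
```

```text
t: 11.57
tcp_pos: [0.4579, 0.208, 0.0696]
tool_rot: [0.041, -0.706, 0.706, -0.039]
force: [0.5, 0.8, 0.0]
finger_gap: 0.001
shift [0.03 1.66 0.04] turn -0.0 pos [0.4579 0.208  0.0696] tilt [-1.9e-03 -3.0e-04 -1.0e+00] F [0.5 0.8 0. ] gap 0.01 q6 1.66 t 11.5667
```

```bash
python3 -m jog '[[[0,1.2,0],0],[[0,1.6,0],0],[[0,1.8,0],0],[[0,2.0,0],0],[[0,2.2,0],0],[[0,2.3,0],0],[[0,2.3,0],0]]'; python3 go.py .4576 .2076 .047 .113
```

```text
t: 12.15
tcp_pos: [0.4582, 0.208, 0.0475]
tool_rot: [-0.04, 0.706, -0.706, 0.04]
force: [-1.4, -0.2, 1.4]
finger_gap: -0.003
shift [0.06 0.05 0.03] turn -0.0 pos [0.4582 0.208  0.0475] tilt [ 2.e-04  1.e-04 -1.e+00] F [-1.4 -0.2  1.4] gap -0.02 q6 1.66 t 12.15
```

```bash
python3 -m jog '[[[0,0.1,0],0],[[0,0.2,0],0],[[0,0.3,0],0],[[0,0.3,0],0]]'; python3 go.py .4576 .2076 .047 .113
```

```text
t: 12.48
tcp_pos: [0.4585, 0.208, 0.0467]
tool_rot: [-0.039, 0.706, -0.706, 0.041]
force: [-3.6, -1.8, 22.2]
finger_gap: 0.001
shift [ 0.09 -0.03  0.03] turn 0.0 pos [0.4585 0.208  0.0467] tilt [ 1.6e-03  2.0e-04 -1.0e+00] F [-3.6 -1.8 22.2] gap 0.01 q6 1.66 t 12.4833
```

```bash
python3 -m jog '[[[0,-3,0],0],[[0,-6,0],0],[[0,-9,0],0],[[0,-11,0],0],[[0,-11,0],0]]' 6.5; python3 go.py .6372 -.0156 .15 .453
python3 - <<'E'
from h import *
f,K,Rm,t=snap('scene');  np.savez('s3.npz',f=f)
cv2.imwrite('pics/d4.png',cv2.convertScaleAbs(cv2.resize(f[90:190,230:390],(800,500),interpolation=cv2.INTER_CUBIC)[:,:,::-1],alpha=1.7,beta=10))
E
```

```text
t: 12.9
tcp_pos: [0.4618, 0.2087, 0.1585]
tool_rot: [-0.036, 0.707, -0.705, 0.044]
force: [0.2, 0.8, 0.0]
finger_gap: 0.706
shift [-14.89   0.99  24.27] turn -0.34 pos [0.4618 0.2087 0.1585] tilt [ 0.0107  0.0021 -0.9999] F [0.2 0.8 0. ] gap 6.03 q6 1.66 t 12.9
```

View pics/d4.png

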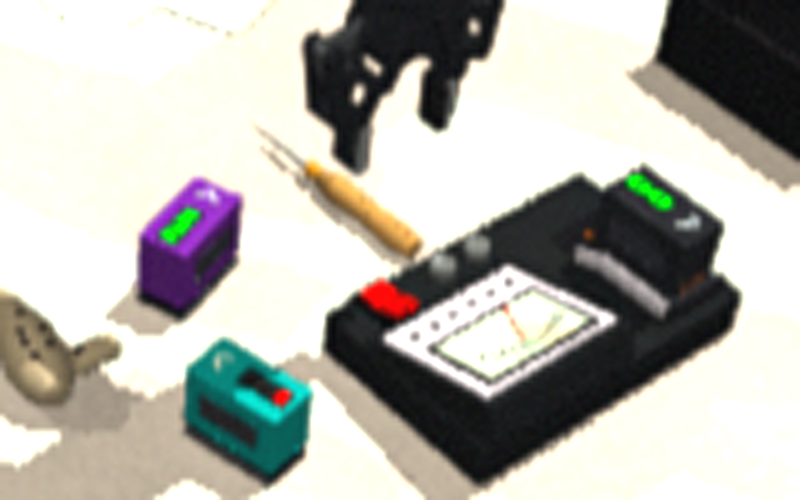

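```bash
python3 -m jog '[[[-15.1,0.5,24.3],-0.34],[[-15.1,0.5,24.3],-0.34],[[-15.1,0.5,24.3],-0.34],[[-15.1,0.5,24.3],-0.34],[[-15.1,0.5,24.3],-0.34],[[-15.1,0.5,24.3],-0.34],[[-15.1,0.5,24.3],-0.34],[[-15.1,0.5,24.3],-0.34],[[-15.1,0.5,24.3],-0.34],[[-15.1,0.5,24.3],-0.34],[[-15.1,0.5,24.3],-0.34]]' 6.5; python3 go.py .6372 -.0156 .018 .453
```

```text
t: 13.87
tcp_pos: [0.6339, -0.0152, 0.148]
tool_rot: [-0.16, 0.69, -0.688, 0.158]
force: [-0.5, -0.3, 0.5]
finger_gap: 0.762
shift [-0.31 13.    0.21] turn 0.001 pos [ 0.6339 -0.0152  0.148 ] tilt [-3.3e-03  9.0e-04 -1.0e+00] F [-0.5 -0.3  0.5] gap 6.51 q6 0.92 t 13.8667
```

```bash
python3 -m jog '[[[-0.2,3,0.1],0],[[-0.2,6,0.1],0],[[-0.2,9,0.1],0],[[-0.2,12,0.1],0],[[-0.2,13.1,0.1],0],[[-0.2,13.1,0.1],0],[[-0.2,13.1,0.1],0]]'; python3 -m jog '[[[0,0,0],0],[[0,0,0],0],[[0,0,0],0],[[0,0,0],0],[[0,0,0],0],[[0,0,0],0],[[0,0,0],0],[[0,0,0],0]]' 2.5 40;  python3 go.py .6372 -.0156 .018 .453; python3 -m jog '[[[0,-3,0],0],[[0,-6,0],0],[[0,-9,0],0],[[0,-12,0],0],[[0,-12,0],0],[[0,-12,0],0]]'; python3 go.py .459 -.2397 .135 -.157
```

```text
t: 14.45
tcp_pos: [0.6375, -0.0155, 0.0185]
tool_rot: [-0.159, 0.689, -0.689, 0.159]
force: [0.2, 0.6, 0.3]
finger_gap: 0.762
t: 15.12
tcp_pos: [0.6391, -0.0163, 0.0206]
tool_rot: [0.158, -0.689, 0.689, -0.16]
force: [-0.5, 2.4, 7.5]
finger_gap: 0.441
shift [ 0.14  0.26 -0.14] turn -0.0 pos [ 0.6391 -0.0163  0.0206] tilt [ 0.0033  0.     -1.    ] F [-0.5  2.4  7.5] gap 3.77 q6 0.92 t 15.1167
t: 15.62
tcp_pos: [0.639, -0.017, 0.1404]
tool_rot: [0.157, -0.688, 0.69, -0.16]
force: [0.0, -0.3, -3.8]
finger_gap: 0.436
shift [25.93  0.48 12.15] turn 0.61 pos [ 0.639  -0.017   0.1404] tilt [ 0.0048 -0.0012 -1.    ] F [ 0.  -0.3 -3.8] gap 3.73 q6 0.92 t 15.6167
```

```bash
python3 -m jog '[[[25.9,0,12.1],0.61],[[25.9,0,12.1],0.61],[[25.9,0,12.1],0.61],[[25.9,0,12.1],0.61],[[25.9,0,12.1],0.61],[[25.9,0,12.1],0.61],[[25.9,0,12.1],0.61],[[25.9,0,12.1],0.61],[[25.9,0,12.1],0.61],[[25.9,0,12.1],0.61],[[25.9,0,12.1],0.61],[[25.9,0,12.1],0.61],[[25.9,0,12.1],0.61]]'; python3 go.py .4588 -.2394 .056 -.157
```

```text
t: 16.7
tcp_pos: [0.4585, -0.2374, 0.138]
tool_rot: [0.055, 0.705, -0.705, -0.055]
force: [-0.1, -0.3, -2.5]
finger_gap: 0.439
shift [-0.07  8.2   0.2 ] turn 0.002 pos [ 0.4585 -0.2374  0.138 ] tilt [-3.e-04  4.e-04 -1.e+00] F [-0.1 -0.3 -2.5] gap 3.75 q6 1.03 t 16.7
```

Deck contact is expected near TCP z = 0.034 + 0.0206 = 0.0546, so I lower to just above it, then onto it.

```bash
python3 -m jog '[[[-0.1,3,0.2],0],[[-0.1,6,0.2],0],[[-0.1,7.6,0.2],0],[[-0.1,7.9,0.2],0],[[-0.1,8.1,0.2],0],[[-0.1,8.3,0.2],0],[[-0.1,8.4,0.2],0],[[-0.1,8.4,0.2],0],[[-0.1,8.4,0.2],0]]'; python3 go.py .4588 -.2394 .0546 -.157
```

```text
t: 17.45
tcp_pos: [0.4592, -0.2412, 0.0554]
tool_rot: [-0.056, -0.704, 0.705, 0.055]
force: [-0.1, -0.0, -2.4]
finger_gap: 0.444
shift [ 0.07  0.08 -0.17] turn -0.0 pos [ 0.4592 -0.2412  0.0554] tilt [ 0.0018 -0.0014 -1.    ] F [-0.1 -0.  -2.4] gap 3.79 q6 1.03 t 17.45
```

```bash
python3 -m jog '[[[0,0.1,-0.1],0],[[0,0.2,-0.1],0],[[0,0.3,-0.1],0],[[0,0.3,-0.1],0],[[0,0.3,-0.1],0]]'; python3 go.py .4588 -.2394 .0546 -.157
```

```text
t: 17.87
tcp_pos: [0.4594, -0.2408, 0.0545]
tool_rot: [-0.056, -0.704, 0.706, 0.055]
force: [-4.8, 0.4, 19.6]
finger_gap: 0.441
shift [ 0.08 -0.01 -0.13] turn -0.0 pos [ 0.4594 -0.2408  0.0545] tilt [ 0.0026 -0.0027 -1.    ] F [-4.8  0.4 19.6] gap 3.77 q6 1.03 t 17.8667
```

```bash
python3 -m jog '[[[0,-0.15,-0.1],0],[[-0.5,-0.15,-0.1],0],[[-1,-0.15,-0.1],0],[[-1.5,-0.15,-0.1],0],[[-2,-0.15,-0.1],0],[[-2.4,-0.15,-0.1],0],[[-2.8,-0.15,-0.1],0],[[-3.2,-0.15,-0.1],0],[[-3.6,-0.15,-0.1],0],[[-4,-0.15,-0.1],0],[[-4.4,-0.15,-0.1],0],[[-4.8,-0.15,-0.1],0],[[-4.8,-0.15,-0.1],0]]'; python3 go.py .5437 -.2528 .0546 -.157
```

```text
t: 18.95
tcp_pos: [0.5046, -0.2454, 0.0547]
tool_rot: [0.054, 0.705, -0.705, -0.057]
force: [-7.8, 2.3, 15.2]
finger_gap: 0.439
shift [-3.98 -0.    0.12] turn 0.001 pos [ 0.5046 -0.2454  0.0547] tilt [-0.0037  0.0015 -1.    ] F [-7.8  2.3 15.2] gap 3.75 q6 1.08 t 18.95
```

```bash
python3 -m jog '[[[-0.4,0,0.05],0],[[-0.8,0,0.1],0],[[-1.2,0,0.1],0],[[-1.6,0,0.1],0],[[-2,0,0.1],0],[[-2.4,0,0.1],0],[[-2.8,0,0.1],0],[[-3.2,0,0.1],0],[[-3.6,0,0.1],0],[[-3.8,0,0.1],0],[[-4,0,0.1],0],[[-4,0,0.1],0]]'; python3 go.py .5437 -.2528 .0546 -.157
```

```text
t: 19.95
tcp_pos: [0.542, -0.2518, 0.0548]
tool_rot: [0.052, 0.706, -0.704, -0.058]
force: [-11.6, 2.4, 17.8]
finger_gap: 0.441
shift [-0.19  0.02  0.07] turn 0.001 pos [ 0.542  -0.2518  0.0548] tilt [-0.0079  0.0035 -1.    ] F [-11.6   2.4  17.8] gap 3.77 q6 1.11 t 19.95
```

```bash
python3 -m jog '[[[-0.2,0,0],0],[[-0.4,0,0],0],[[-0.6,0,0],0],[[-0.6,0,0],0]]'; python3 go.py .5437 -.2528 .0546 -.157;  python3 -m jog '[[[0.4,-0.1,0],0],[[0.8,-0.2,0],0],[[1.2,-0.3,0],0],[[1.6,-0.3,0],0],[[1.6,-0.3,0],0]]'; python3 go.py .5437 -.2528 .0546 -.157
```

```text
t: 20.28
tcp_pos: [0.5422, -0.2518, 0.0552]
tool_rot: [0.048, 0.707, -0.703, -0.062]
force: [-24.5, 1.6, 27.3]
finger_gap: 0.442
shift [-0.17  0.05  0.07] turn 0.002 pos [ 0.5422 -0.2518  0.0552] tilt [-0.0198  0.0068 -0.9998] F [-24.5   1.6  27.3] gap 3.77 q6 1.11 t 20.2833
t: 20.7
tcp_pos: [0.5395, -0.2516, 0.0559]
tool_rot: [0.059, 0.705, -0.705, -0.053]
force: [8.4, 5.7, -3.2]
finger_gap: 0.439
shift [-0.43  0.13  0.05] turn -0.002 pos [ 0.5395 -0.2516  0.0559] tilt [ 8.2e-03 -7.0e-04 -1.0e+00] F [ 8.4  5.7 -3.2] gap 3.74 q6 1.1 t 20.7
```

```bash
python3 -m jog '[[[-0.4,0,0],0],[[-0.6,0,0],0],[[-0.5,0,0],0],[[-0.5,0,0],0]]';  python3 -m jog '[[[0,0,0],0],[[0,0,0],0],[[0,0,0],0],[[0,0,0],0],[[0,0,0],0],[[0,0,0],0]]' 5.5; python3 -m jog '[[[0,-3,0],0],[[0,-6,0],0],[[0,-9,0],0],[[0,-12,0],0],[[0,-15,0],0],[[4,-16,0],0],[[8,-16,0],0],[[12,-16,0],0],[[12,-16,-4],0],[[12,-16,-8],0],[[12,-16,-12],0],[[12,-16,-16],0],[[12,-16,-20],0],[[12,-16,-20],0],[[12,-16,-20],0]]'; python3 - <<'E'
from h import *
f,*_=snap('top'); f2,*_=snap('scene'); print(manip.sense()["tcp_pos"],manip.sense()["force"])
a=cv2.resize(f[110:270,100:400],(800,427),interpolation=cv2.INTER_CUBIC)
b=cv2.resize(f2[190:265,120:220],(400,300),interpolation=cv2.INTER_CUBIC);c=cv2.resize(f2[110:185,280:380],(400,300),interpolation=cv2.INTER_CUBIC)
cv2.imwrite('pics/e1.png',cv2.resize(cv2.convertScaleAbs(np.vstack([a,np.hstack([b,c])])[:,:,::-1],alpha=1.7,beta=10),(660,600)))
E
```

```text
t: 21.03
tcp_pos: [0.5413, -0.2519, 0.0552]
tool_rot: [0.056, 0.705, -0.704, -0.055]
force: [3.4, 4.9, -4.5]
finger_gap: 0.437
t: 21.53
tcp_pos: [0.5408, -0.2532, 0.056]
tool_rot: [-0.056, -0.705, 0.705, 0.055]
force: [-0.0, -0.7, 0.3]
finger_gap: 0.644
t: 22.78
tcp_pos: [0.4533, -0.0345, 0.216]
tool_rot: [-0.054, -0.705, 0.705, 0.054]
force: [0.1, -1.1, 0.5]
finger_gap: 0.643
[ 0.45370201 -0.03692332  0.21600327] [-0.52555788 -0.30859973 -0.22929151]
```

View pics/e1.png

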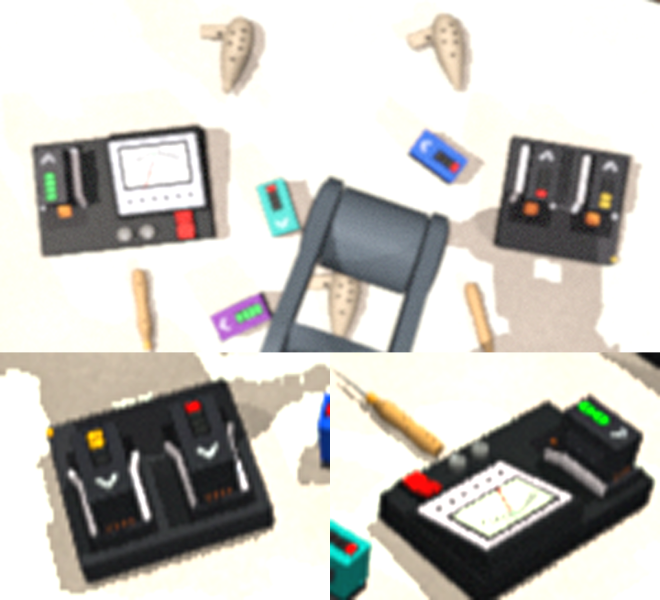

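```bash
python3 -c "
from station import workorder; print(workorder.sign_off())"
```

```text
the job is handed in; nothing more can be done
None
```

The job is handed in, at about 23 s on the robot's clock. Both packs are on their shoes and the meter is switched on.

- **Charged pack:** I slid it onto the meter's shoe until it met the stop at about 21 N. It then held against an 11 N pull with about 2.6 mm of give, part of which was the tool tilting. The picture shows the orange catch clear behind it.
- **Rocker:** I pressed it only after that. The fingertips bottomed at z = 46.7 mm with 22 N, which matches the "on" height of 47 mm.
- **Flat pack:** I slid it onto the charger's free bay until it met the stop at about 25 N. It held against an 8 N pull with about 2.7 mm of give. It now sits level with the pack that is already charging, with its catch visible behind it.

In the last pictures the ocarinas, hand tools, look-alike packs and third pack are where they were, and the arm is clear of everything.

- **Catches:** I could not read them directly. That they are locked is inferred from the pull tests, where the give was slightly over the stated 1 to 2 mm of play, and from the pictures.
- **Shoe position:** Each pack met its stop about 2 mm short of where I had estimated the shoe, which is within the calibration error.

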